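# Roll the printer feed roller into its V-rest

### The job

Roll the green feed roller along the bench by gently pushing its side with the fingers, up the ramp and into the V-groove of the yellow rest, so that it settles in the groove with its green sleeve within the ends of the groove. Let it roll all the way: do not pinch, lift or drag it, and leave everything else on the bench where it is. Finish with the roller lying still and the hand clear.

Things in the scene. Friction and masses are not known exactly. Their poses are not given: they have to be found in the camera images.
- roller: feed roller: green rubber sleeve, 36 mm diameter, 56 mm long, white stripe along it; a 12 mm diameter steel shaft sticks out 47 mm at each end (150 mm overall); 0.2 to 0.4 kg. Origin at its middle on its axis, 18 mm above the bench. Its y axis runs along it; z is up at the start, then turns with it. Pushed on the shafts it rolls easily, pushed on the rubber it tends to bind; let go on the flat it soon stops
- rest: yellow rest fixed to the bench, 154 mm along its x and 100 mm along its y axis, z up, origin at bench level under its middle. A V-groove runs along y at x = 0; crests 13 mm high at x = +-17 mm, then a straight ramp down to the bench at x = +-77 mm, the same on both sides. The roller starts beyond one ramp, 170 to 230 mm from the groove at the +x or -x side, roughly facing it
- groove (a point): middle of the groove's bottom line, 3 mm above the bench, axes as the rest's. The flanks slope 30 degrees; a seated roller's axis lies 21 mm above this line (24 mm above the bench), parallel to y
- jar: amber jar with white cap, 40 mm diameter, 50 mm tall, standing beside the rolling lane; origin under its middle; to be left alone
- screwdriver: screwdriver with red handle, about 200 mm long, lying along its x axis beside the rolling lane on the other side from the jar; to be left alone
- tray: blue two-part screw tray, 90 x 120 x 25 mm; origin under its middle; to be left alone
- spool: white spool, 52 mm diameter, 38 mm tall, standing on a flange; origin under its middle; to be left alone
- mug: blue mug, 78 mm across, 88 mm tall, handle at its +y; origin under its middle; to be left alone
- brush: small brush with wooden handle, about 200 mm long, lying along its x axis; to be left alone
There are look-alikes about, which are no part of the job. Several things have the shape of the roller; the one meant has the colours described above.

How it is judged (in metres and radians):
On the way, in this order (a step that is already met when the one before it is completed fails the run):
1. the roller has rolled half a turn over while still more than 60 mm from the groove (angle between roller's own z axis and vertical above 2.5 rad and (x of roller in the frame of rest below -0.06 m or x of roller in the frame of rest above 0.06 m) and height (world z) of roller below 0.035 m), for 0.05 s.
2. it has rolled on through a full turn before it reaches the groove (angle between roller's own z axis and vertical below 0.7 rad and (x of roller in the frame of rest below -0.02 m or x of roller in the frame of rest above 0.02 m) and height (world z) of roller below 0.045 m), for 0.05 s.
At the end, for the whole second after the job is handed in: the roller lies still in the V-groove: its middle within 4 mm of the groove's centre line, at 20 to 27 mm height, within 22 mm of the middle of the groove's length, parallel to the groove within 0.06 rad (x of roller in the frame of rest between -0.004 and 0.004 m and y of roller in the frame of rest between -0.022 and 0.022 m and z of roller in the frame of rest between 0.02 and 0.027 m and angle between the y axis of roller and the y axis of rest, either way round below 0.06 rad and linear speed of roller below 0.01 m/s and angular speed of roller below 0.3 rad/s); the robot touches nothing.
It fails at once if the roller is lifted or carried (height (world z) of roller above 0.045 m).
It fails at once if the roller is pinched or shoved hard (more than 30 N from the fingers) (contact force between the fingers and roller above 30 N).
It fails at once if anything else on the bench is knocked out of place (more than 20 mm) (distance of any of jar, screwdriver, tray, spool, mug, brush from where it was at the start of the episode above 0.02 m).
It also fails if it takes over 42 s, if anything falls off the work surface, if the arm or the gripper's body presses on something with over 40 N, if the wrist force passes 120 N, or if a joint passes its speed limit or range.

### The arm

A 6-joint arm with a two-finger parallel gripper is mounted at the origin on the work surface. World frame = base frame: x ahead of the robot, y to its left, z up, the work surface at z = 0. Lengths are in mm, angles in rad, forces in N, time in s.
With the tool pointing down it reaches from about 275 to 750 mm from the base axis. Payload 10.2 kg.
Tool frame: the origin (TCP) lies midway between the tips of the shut fingers; the grasp point (between the pads) lies grasp_offset behind it (grasp_offset is the distance from the TCP to the grasp point, in mm); x points along the fingers, z is the direction in which the jaws open and shut, and the axes are right-handed (so a half turn about x gives the same grasp; the last joint's range is limited). The gripper opens to 85 mm and grips with 20 to 120 N. Pads are 22 mm wide; open, the fingers measure 114 mm over their backs; the gripper's body (76 mm by 85 mm) begins 54 mm behind the grasp point. The pads swing forward as they close: fully open they stand 13 mm farther back than shut.
Start: joints at [0.971, 0.313, 1.498, -0, 1.331, -0.223], TCP at [193.185, 488.171, 194.994] pointing down, gripper open.
Joint ranges: [-2.94, 2.94], [-0.97, 2.17], [0.19, 2.56], [-1.23, 4.37], [0.02, 3.11], [-2.88, 2.88]. Speed limits (rad/s): [2.39, 2.39, 3.01, 3.14, 3.14, 3.14].

### API

Orientations are given as a unit quaternion [w, x, y, z].
In Python, from rig import sense, capture, calibration, finish_job, grasp_offset gives the robot as it stands.
- The arm moves only by the shell command python3 -m jog 'ROWS' [FORCE]. ROWS is JSON, a list of rows, each an object with "linear": the shift along the tool's x, y, z scaled (see below), a list of three; "rotation": the turn, a rotation vector about the tool's x, y, z scaled (see below), a list of three; "grip": the finger opening in mm, from 0 to 85.4. A call has 1 to 20 rows; each row is the pose to reach, as a shift and turn from the pose measured when the call began, along the tool's axes at that moment; what a row does not reach only later rows make up. The controller multiplies each number of a shift by 0.3 m and each number of a turn by 0.5 rad. A row lasts 1/12 s, in which the tool goes at most 41.7 mm and 7.16 degrees, less where a joint would pass 70% of its speed; a pose out of reach is approached as far as the arm can. A call with a number of a shift or a turn outside -1 to 1 is refused whole. A call with a gripper value outside its range is refused whole. The fingers move at their own pace and stop on an object; FORCE is the grip in N (left out, the last holds). Time passes only in rows, so rows that repeat a pose let the fingers close. It gives the time, the measured TCP pose, the force and the opening at its end, in the units of the state.
- sense(): the state, without advancing time (a new reading comes with each control period).
- capture(name): name is "side" or "top" or "wrist"; returns (picture, depth): 420x560x3 uint8, red, green, blue; 420x560 float32, mm along the optical axis (not along the pixel's ray), 0 where there is no reading.
- calibration(name): a dict with "intrinsics" (3x3 intrinsics, pixels), "world_from_camera" (4x4, takes a point from camera to world coordinates). Camera axes: x right, y up, looking along -z (the intrinsics and any distortion apply to the point x, -y, -z); pixel columns grow to the right and rows downward; lengths in mm; the calibration is good to about 2 mm. A picture is of the moment at which its call begins: read the wrist's pose just before it. calibration takes no time and is no camera call; for the wrist camera it gives the pose at the moment of the call.
- finish_job(): hands the job in, once; it reports no verdict.
The state is a dict: "time_s": time; "joints": joint angles; "dq": joint speeds; "tau": joint torques, N m; "eef_pos": TCP position; "ee_rot": TCP orientation; "force": force on the tool from outside, world axes, zero at the start; "wrist_torque": the same for the moment, N m; "grip_width": opening from 0.0 (shut) to 1.0 (fully open).
Only numpy, scipy, OpenCV 4.12 (cv2) and the standard library are available. Lean on these libraries where they do the work, as an engineer would, in place of code of your own. Each camera call takes 0.05 s, during which the arm holds its last target.

## Working session

There is one attempt and no reset: what is moved stays moved. The work goes in short steps, Python scripts to look and compute and a shell command to move; the robot and the scene stay as the last step left them, time stands still between calls to the robot, and variables do not carry over. Pictures are saved under pics/ and viewed, and the job is handed in when it is done.

```bash
ls; mkdir -p pics; python3 - <<'E'
from rig import sense, capture, calibration, grasp_offset
import cv2,numpy as np
print(sense(), grasp_offset)
for n in ("side","top"):
    p,d=capture(n); cv2.imwrite(f"pics/{n}0.png",p[:,:,::-1]); np.save(f"pics/{n}0.npy",d); c=calibration(n); print(n,c)
E
```

```text
pics
{'time_s': 0.0, 'joints': array([ 9.70566191e-01,  3.13449352e-01,  1.49841362e+00, -1.24983891e-05,
        1.33097572e+00, -2.23385835e-01]), 'dq': array([ 3.19113513e-04, -1.18133960e-03, -1.52030396e-03,  4.70958861e-04,
       -1.09894340e-03, -1.99971575e-05]), 'tau': array([ 6.33785821e-04, -4.12259102e+01, -2.59737897e+01, -1.52649791e-04,
        4.10235618e-03,  1.26482138e-05]), 'eef_pos': array([193.03527955, 487.9151122 , 194.44426091]), 'ee_rot': array([ 0.58439581, -0.39766147,  0.58521299,  0.39733192]), 'force': array([-1.29106108,  0.32534439,  0.79765815]), 'wrist_torque': array([-0.01819227, -0.02936916,  0.01177524]), 'grip_width': 0.9998178307446267} 18.700000000000003
side {'intrinsics': array([[485.99216309,   0.        , 273.86141805],
       [  0.        , 485.99216309, 209.16870719],
       [  0.        ,   0.        ,   1.        ]]), 'world_from_camera': array([[ 9.04387102e-01,  3.02469728e-01, -3.00991749e-01,
         1.88022790e+02],
       [-4.26290941e-01,  6.09064212e-01, -6.68817478e-01,
        -8.25784187e+02],
       [-1.89737383e-02,  7.33179957e-01,  6.79769923e-01,
         9.29041907e+02],
       [ 0.00000000e+00,  0.00000000e+00,  0.00000000e+00,
         1.00000000e+00]])}
top {'intrinsics': array([[531.20662251,   0.        , 283.58182096],
       [  0.        , 531.20662251, 218.90967215],
       [  0.        ,   0.        ,   1.        ]]), 'world_from_camera': array([[-3.76359244e-03,  9.83417449e-01, -1.81317283e-01,
         3.22065602e+02],
       [-9.99975049e-01, -4.78506383e-03, -5.19650810e-03,
        -6.53927696e+00],
       [-5.97795151e-03,  1.81293201e-01,  9.83410921e-01,
         1.52210139e+03],
       [ 0.00000000e+00,  0.00000000e+00,  0.00000000e+00,
         1.00000000e+00]])}
```

View pics/top0.png

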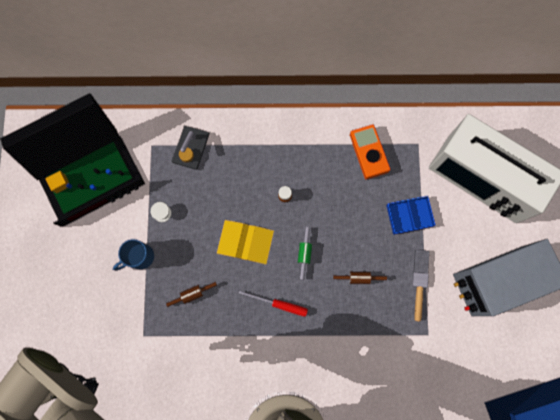

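View pics/side0.png

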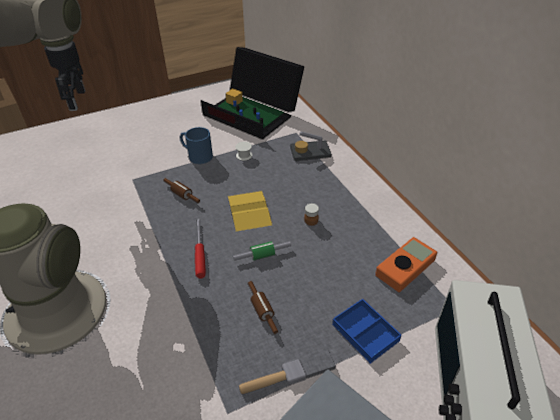

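Candidates: the green roller is at top (305,252) / side (263,251). The brown look-alike rollers are at top (191,294) and (361,278). The rest is at top (246,242). Next I'll check the choice in a close crop and measure.

```bash
cat > h.py <<'E'
import cv2,numpy as np
from rig import sense,capture,calibration
def ray(c,u,v):
    K=c["intrinsics"];T=c["world_from_camera"]
    d=np.array([(u-K[0,2])/K[0,0],-(v-K[1,2])/K[1,1],-1.0])
    return T[:3,3],T[:3,:3]@d
def onplane(c,u,v,z):
    o,d=ray(c,u,v); return o+d*(z-o[2])/d[2]
def proj(c,p):
    K=c["intrinsics"];T=c["world_from_camera"]
    q=T[:3,:3].T@(np.asarray(p,float)-T[:3,3]); 
    return K[0,0]*q[0]/-q[2]+K[0,2], K[1,1]*-q[1]/-q[2]+K[1,2]
def mask(p,col):
    h=cv2.cvtColor(p,cv2.COLOR_RGB2HSV)
    lo,hi={"green":((45,90,50),(80,255,255)),"yellow":((20,120,80),(32,255,255)),"red":((0,190,90),(5,255,255))}[col]
    return cv2.inRange(h,lo,hi)
E
python3 - <<'E'
from h import *
for n in("top","side"):
    p=cv2.imread(f"pics/{n}0.png")[:,:,::-1].copy(); c=calibration(n); d=np.load(f"pics/{n}0.npy")
    for col,z in(("green",18),("yellow",8)):
        m=mask(p,col); k,l,s,ce=cv2.connectedComponentsWithStats(m)
        for i in range(1,k):
            if s[i,4]>25:
                cs,_=cv2.findContours((l==i).astype(np.uint8),0,2); r=cv2.minAreaRect(cs[0])
                pts=[onplane(c,*q,z)[:2].round(0).tolist() for q in cv2.boxPoints(r)]
                print(n,col,s[i],ce[i].round(1),onplane(c,*ce[i],z).round(1),pts)
p=cv2.imread("pics/top0.png"); cv2.imwrite("pics/tc.png",cv2.resize(p[180:330,200:400],None,fx=4,fy=4,interpolation=2))
p=cv2.imread("pics/side0.png"); cv2.imwrite("pics/sc.png",cv2.resize(p[170:320,170:370],None,fx=4,fy=4,interpolation=2))
E
```

```text
top green [  54  151   77   62 1602] [ 93.5 180.9] [715.2 556.7  18. ] [[711.0, 690.0], [817.0, 498.0], [725.0, 447.0], [622.0, 638.0]]
top green [298 242   7  21 105] [300.7 251.9] [503.7 -47.1  18. ] [[475.0, -37.0], [533.0, -43.0], [532.0, -57.0], [474.0, -51.0]]
top green [305 243   7  21  95] [308.3 252.9] [500.8 -68.6  18. ] [[473.0, -58.0], [530.0, -66.0], [528.0, -79.0], [471.0, -72.0]]
top yellow [ 46 171  19  21 255] [ 55.5 180.8] [718.5 672.6   8. ] [[729.0, 705.0], [751.0, 662.0], [703.0, 635.0], [680.0, 678.0]]
top yellow [ 217  220   57   44 1782] [245.  241.4] [535.9 112.8   8. ] [[503.0, 195.0], [604.0, 174.0], [569.0, 30.0], [469.0, 53.0]]
side green [218 101  21  14  97] [227.8 107.3] [672.2 628.8  18. ] [[644.0, 653.0], [669.0, 693.0], [714.0, 608.0], [688.0, 570.0]]
side green [243 100  17  22 164] [249.2 111.5] [729.5 567.9  18. ] [[688.0, 582.0], [740.0, 651.0], [779.0, 549.0], [727.0, 486.0]]
side green [256 106  22  20 188] [266.  115.8] [770.8 515.1  18. ] [[715.0, 522.0], [766.0, 591.0], [808.0, 501.0], [757.0, 437.0]]
side green [252 244  23  16 229] [263.3 251.6] [500.5 -60.1  18. ] [[475.0, -39.0], [533.0, -46.0], [524.0, -80.0], [467.0, -73.0]]
side yellow [226  88  16  17 151] [233.3  95.8] [725.6 711.7   8. ] [[679.0, 691.0], [734.0, 783.0], [770.0, 723.0], [715.0, 635.0]]
side yellow [ 228  191   44   40 1266] [249.3 210.6] [532.  105.5   8. ] [[501.0, 190.0], [608.0, 172.0], [564.0, 29.0], [466.0, 47.0]]
```

View pics/tc.png

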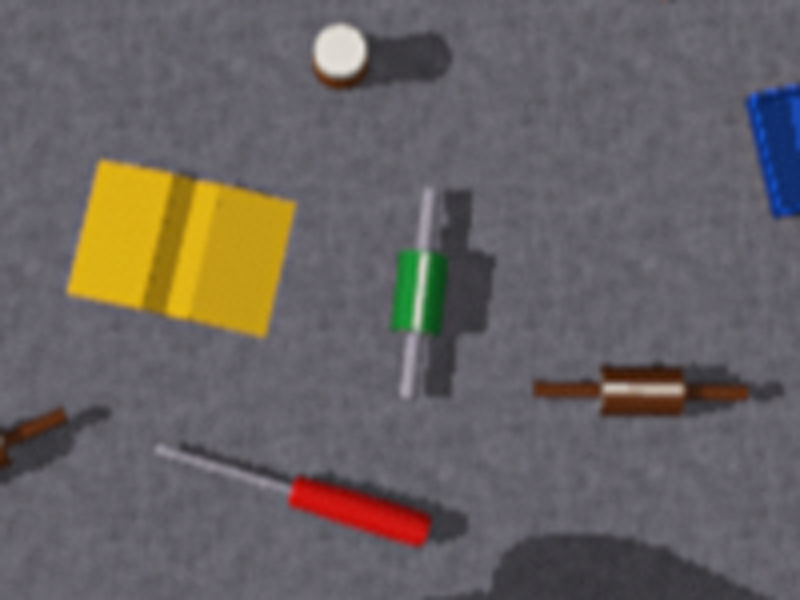

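View pics/sc.png

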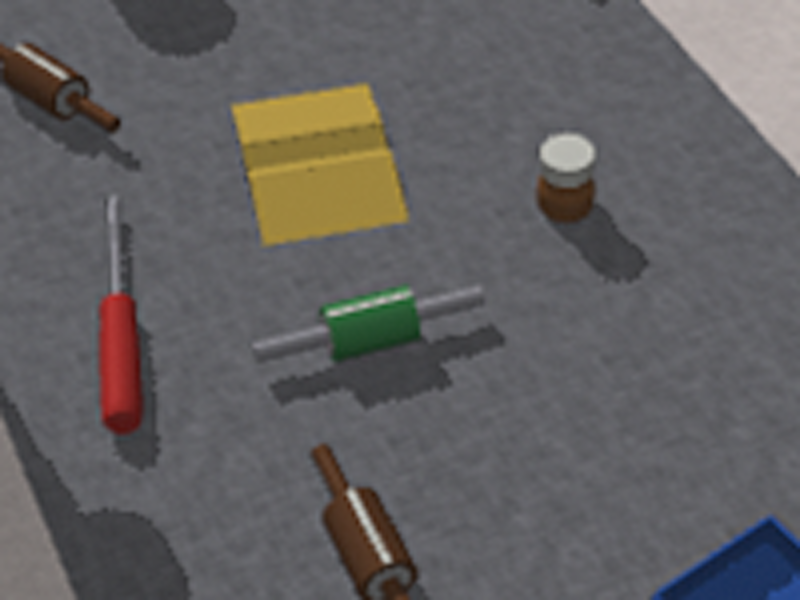

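The crops show the green sleeve with a white stripe and grey steel shafts, so this is the right roller. The rest lies to its left, and the roller is yawed a few degrees relative to the groove. Next, the geometry.

```bash
python3 - <<'E'
from h import *
c=calibration("top"); s=calibration("side")
f=lambda o,q:(q[0]/4+o[0],q[1]/4+o[1])
T=lambda q,z:onplane(c,*f((199.6,179.6),q),z)[:2]
S=lambda q,z:onplane(s,*f((169.6,169.6),q),z)[:2]
for n,F,co,sh in(("top",T,[(99,160),(296,202),(266,337),(68,296)],[(428,187),(407,397)]),("side",S,[(232,104),(370,84),(408,217),(264,244)],[(484,294),(254,350)])):
    P=np.array([F(q,0) for q in co]); R=np.array([F(q,18) for q in sh])
    if n=="top": tl,tr,br,bl=P   # far-left, far-right(+x,-y), near-right, near-left
    else: # side: 0 = (left,far-cam)=+y,-x ; 1=+y,+x ; 2=-y,+x ; 3=-y,-x
        bl,tl,tr,br=P
    xax=((tl-tr)+(bl-br))/2; yax=((tl-bl)+(tr-br))/2
    print(n,P.round(1).tolist(),"centre",P.mean(0).round(1),"len",np.linalg.norm(xax).round(1),np.linalg.norm(yax).round(1),
      "ang long",np.degrees(np.arctan2(xax[1],xax[0])).round(2),"ang y",np.degrees(np.arctan2(yax[1],yax[0])).round(2))
    v=R[0]-R[1]; print(" roller",R.mean(0).round(1),np.linalg.norm(v).round(1),"axis ang",np.degrees(np.arctan2(v[1],v[0])).round(2))
st=sense(); from scipy.spatial.transform import Rotation as Ro
q=st["ee_rot"]; print(Ro.from_quat(np.r_[q[1:],q[0]]).as_matrix().round(3)); print(calibration("wrist")["world_from_camera"].round(2))
E
```

```text
top [[601.5, 174.2], [569.8, 30.6], [471.8, 52.2], [502.0, 194.9]] centre [536.3 113. ] len 146.4 101.0 ang long 77.8 ang y -12.08
 roller [502.3 -56.3] 151.0 axis ang -6.29
side [[503.6, 200.6], [602.6, 176.2], [568.8, 37.8], [471.0, 57.4]] centre [536.5 118. ] len 144.7 100.8 ang long 76.72 ang y -12.61
 roller [500.2 -53.8] 151.6 axis ang -7.87
[[-0.001 -0.93   0.368]
 [-0.001  0.368  0.93 ]
 [-1.     0.    -0.001]]
[[ 3.7000e-01 -8.9000e-01 -2.8000e-01  1.2088e+02]
 [ 9.3000e-01  3.5000e-01  1.1000e-01  5.1741e+02]
 [-0.0000e+00 -3.0000e-01  9.5000e-01  3.7264e+02]
 [ 0.0000e+00  0.0000e+00  0.0000e+00  1.0000e+00]]
```

Roller is at about (501.5, -57) and the groove centre at about (536, 115) mm. The groove axis is at about -12.3° and the roller axis at about -7°, about 175 mm away and 4 mm to the side. The rest measures 146 mm long against 154 expected (the ramp toe is thin), so I'll refine this with the wrist camera.

```bash
python3 -m jog '[{"linear":[0,-0.35,-0.22],"rotation":[0.5,0,0],"grip":85},{"linear":[0,-0.75,-0.47],"rotation":[1,0,0],"grip":85},{"linear":[0,-0.75,-0.47],"rotation":[1,0,0],"grip":85},{"linear":[0,-0.75,-0.47],"rotation":[1,0,0],"grip":85},{"linear":[0,-0.75,-0.47],"rotation":[1,0,0],"grip":85},{"linear":[0,-0.75,-0.47],"rotation":[1,0,0],"grip":85},{"linear":[0,-0.75,-0.47],"rotation":[1,0,0],"grip":85},{"linear":[0,-0.75,-0.47],"rotation":[1,0,0],"grip":85}]'
cat >> h.py <<'E'
from scipy.spatial.transform import Rotation as Ro
def rel(tx,ty,tz,zang):
    "shift/turn in jog units to TCP (tx,ty,tz), tool x down, tool z at world angle zang deg"
    st=sense(); q=st["ee_rot"]; R=Ro.from_quat(np.r_[q[1:],q[0]]).as_matrix()
    a=np.radians(zang); z=np.array([np.cos(a),np.sin(a),0]); x=np.array([0,0,-1.]); y=np.cross(z,x)
    G=np.c_[x,y,z]
    d=R.T@(np.array([tx,ty,tz])-st["eef_pos"])/300; r=Ro.from_matrix(R.T@G).as_rotvec()/0.5
    return d.round(3),r.round(3)
E
python3 -c "
from h import *
print(rel(505,60,195,-7), sense()['eef_pos'])"
```

```text
time_s: 0.77
eef_pos: [352.0, 271.6, 194.4]
ee_rot: [0.665, -0.239, 0.666, 0.239]
force: [0.3, 1.2, 0.5]
grip_width: 0.998
(array([-0.001, -0.869, -0.055]), array([ 1.623, -0.003,  0.003])) [351.99017298 271.60832918 194.37070869]
```

```bash
python3 -m jog '[{"linear":[0,-0.43,-0.03],"rotation":[0.5,0,0],"grip":85},{"linear":[0,-0.87,-0.055],"rotation":[1,0,0],"grip":85},{"linear":[0,-0.87,-0.055],"rotation":[1,0,0],"grip":85},{"linear":[0,-0.87,-0.055],"rotation":[1,0,0],"grip":85},{"linear":[0,-0.87,-0.055],"rotation":[1,0,0],"grip":85},{"linear":[0,-0.87,-0.055],"rotation":[1,0,0],"grip":85},{"linear":[0,-0.87,-0.055],"rotation":[1,0,0],"grip":85},{"linear":[0,-0.87,-0.055],"rotation":[1,0,0],"grip":85},{"linear":[0,-0.87,-0.055],"rotation":[1,0,0],"grip":85}]'
python3 -m jog '[{"linear":[0,0,0],"rotation":[0.62,0,0],"grip":85},{"linear":[0,0,0],"rotation":[0.62,0,0],"grip":85},{"linear":[0,0,0],"rotation":[0.62,0,0],"grip":85},{"linear":[0,0,0],"rotation":[0.62,0,0],"grip":85}]'
python3 -c "
from h import *
c=calibration('wrist'); p,d=capture('wrist'); cv2.imwrite('pics/w1.png',p[:,:,::-1]); np.save('pics/w1.npy',d); np.savez('pics/w1c.npz',**c)
print(rel(505,60,195,-7), sense()['eef_pos'],c)"
```

```text
time_s: 1.52
eef_pos: [504.9, 60.5, 194.1]
ee_rot: [0.703, -0.067, 0.705, 0.067]
force: [0.5, 1.0, 0.2]
grip_width: 0.992
time_s: 1.85
eef_pos: [504.0, 62.6, 194.3]
ee_rot: [0.705, 0.042, 0.707, -0.043]
force: [0.1, 0.4, -0.7]
grip_width: 0.995
(array([-0.002, -0.007,  0.004]), array([ 0.01 , -0.004,  0.002])) [504.11405521  62.31800275 194.28738949] {'intrinsics': array([[377.7390953 ,   0.        , 279.49511705],
       [  0.        , 377.7390953 , 206.42629467],
       [  0.        ,   0.        ,   1.        ]]), 'world_from_camera': array([[ 9.92713998e-01,  1.14204346e-01,  3.84224636e-02,
         5.14041361e+02],
       [-1.20480653e-01,  9.45613368e-01,  3.02158519e-01,
         1.40757448e+02],
       [-1.82497923e-03, -3.04586155e-01,  9.52483041e-01,
         3.72335682e+02],
       [ 0.00000000e+00,  0.00000000e+00,  0.00000000e+00,
         1.00000000e+00]])}
```

View pics/w1.png

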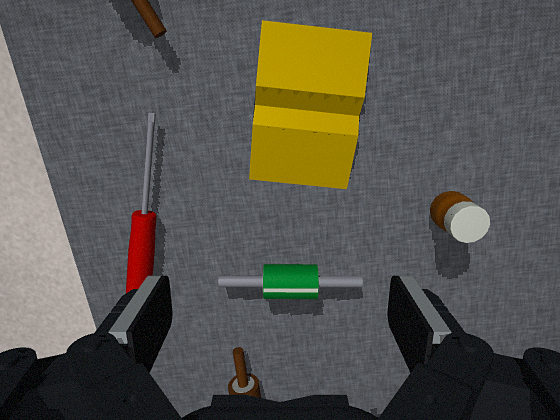

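```bash
python3 - <<'E'
from h import *
p=cv2.imread("pics/w1.png")[:,:,::-1].copy(); c=dict(np.load("pics/w1c.npz"))
m=mask(p,"yellow"); cs,_=cv2.findContours(m,0,2); k=max(cs,key=cv2.contourArea)
q=cv2.approxPolyDP(k,6,True)[:,0]; print(q.tolist())
P=np.array([onplane(c,*(x+0.0),0)[:2] for x in q]); print(P.round(1).tolist(),P.mean(0).round(1))
for i in range(len(P)):
    v=P[(i+1)%len(P)]-P[i]; print(np.linalg.norm(v).round(1),np.degrees(np.arctan2(v[1],v[0])).round(2))
m=mask(p,"green"); ys,xs=np.nonzero(m); ok=(ys>240)&(ys<320); (cx,cy),wh,a=cv2.minAreaRect(np.c_[xs,ys][ok].astype(np.float32)); print("sleeve",cx,cy,wh,a,[onplane(c,*b,22)[:2].round(1).tolist() for b in cv2.boxPoints(((cx,cy),wh,a))])
A=onplane(c,218.5,282,18);B=onplane(c,362.5,282.5,18);v=B-A
print("roller",(A+B)[:2]/2,np.linalg.norm(v),np.degrees(np.arctan2(v[1],v[0])))
# tri: wrist & top groove etc; groove line ends
cv2.imwrite("pics/w1c.png",cv2.resize(p[10:310,200:400,::-1],None,fx=2,fy=2,interpolation=2)); 
for n,u,z in(("jar",(467,222),50),("jarbase",(452,212),20),("sd handle",(143,215),15),("sd tip",(151,114),5)): print(n,onplane(c,*u,z).round(0))
cv2.imwrite("pics/w1d.png",cv2.resize(p[260:310,200:400,::-1],None,fx=4,fy=4,interpolation=2))
E
```

```text
[[262, 20], [249, 179], [346, 188], [371, 33]]
[[504.6, 198.2], [471.9, 55.3], [568.7, 34.1], [600.8, 175.8]] [536.5 115.8]
146.6 -102.87
99.0 -12.34
145.3 77.24
98.8 166.88
sleeve 290.5 281.0 (34.0, 55.0) 90.0 [[475.7, -29.8], [531.6, -36.5], [528.0, -76.0], [470.4, -69.0]]
roller [501.13970241 -56.19815223] 151.53262790800906 -7.08489471240927
jar [668.   3.  50.]
jarbase [667.   3.  20.]
sd handle [363.  35.  15.]
sd tip [389. 130.   5.]
```

View pics/w1c.png

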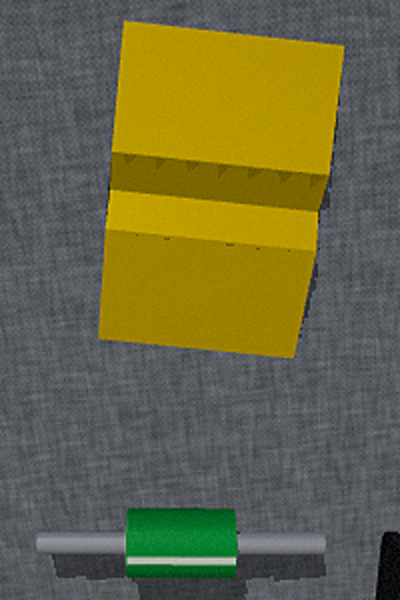

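View pics/w1d.png

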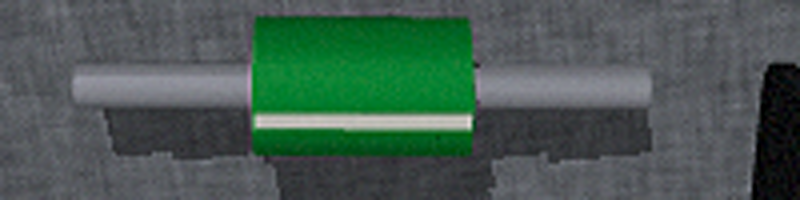

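```bash
python3 - <<'E'
from h import *
c=dict(np.load("pics/w1c.npz"));t=calibration("top")
A=onplane(c,254.8,104.8,3);B=onplane(c,359.5,114.8,3);v=B-A;print("groove line",A,B,np.degrees(np.arctan2(v[1],v[0])))
u=np.array([.220,.9755]);print("line at u rel centre",(A[:2]-[536.4,115.5])@u,(B[:2]-[536.4,115.5])@u)
print("brown end",onplane(t,333.4,277,10),onplane(t,386,278,10))
print(rel(497.2,-88,90,-7.1)); print(sense()["joints"].round(2))
E
```

```text
groove line [488.11813414 126.51844842   3.        ] [585.81689709 105.39641749   3.        ] -12.199333675297842
line at u rel centre 0.12648594612537933 1.0156726227110389
brown end [ 432.66759107 -139.1926581    10.        ] [ 429.21783943 -288.07531934   10.        ]
(array([ 0.348, -0.5  ,  0.036]), array([ 0.014, -0.004,  0.002]))
[-0.11  0.28  1.55 -0.    1.32  0.01]
```

```bash
python3 -m jog '[{"linear":[0,-0.12,0.01],"rotation":[0.01,0,0],"grip":85.4},{"linear":[0,-0.25,0.02],"rotation":[0.01,0,0],"grip":85.4},{"linear":[0,-0.38,0.03],"rotation":[0.01,0,0],"grip":85.4},{"linear":[0.05,-0.49,0.036],"rotation":[0.01,0,0],"grip":85.4},{"linear":[0.15,-0.5,0.036],"rotation":[0.01,0,0],"grip":85.4},{"linear":[0.25,-0.5,0.036],"rotation":[0.01,0,0],"grip":85.4},{"linear":[0.34,-0.5,0.036],"rotation":[0.01,0,0],"grip":85.4},{"linear":[0.348,-0.5,0.036],"rotation":[0.01,0,0],"grip":85.4},{"linear":[0.348,-0.5,0.036],"rotation":[0.01,0,0],"grip":85.4}]'
python3 -c "
from h import *
print(sense()['eef_pos'],rel(497.2,-88,15,-7.1),rel(497.2,-88,-4,-7.1))"
```

```text
time_s: 2.65
eef_pos: [496.6, -86.9, 89.7]
ee_rot: [0.704, 0.042, 0.707, -0.042]
force: [-0.8, 0.1, 1.0]
grip_width: 0.999
[496.55471786 -86.93938784  89.66511645] (array([ 0.249, -0.003,  0.004]), array([ 0.009, -0.009,  0.   ])) (array([ 0.312, -0.003,  0.004]), array([ 0.009, -0.009,  0.   ]))
```

```bash
python3 -m jog '[{"linear":[0.1,0,0],"rotation":[0,0,0],"grip":85.4},{"linear":[0.2,-0.003,0.003],"rotation":[0.01,-0.01,0],"grip":85.4},{"linear":[0.25,-0.003,0.003],"rotation":[0.01,-0.01,0],"grip":85.4},{"linear":[0.285,-0.003,0.003],"rotation":[0.01,-0.01,0],"grip":85.4},{"linear":[0.285,-0.003,0.003],"rotation":[0.01,-0.01,0],"grip":85.4}]'
python3 -c "
from h import *
p,d=capture('wrist'); cv2.imwrite('pics/w2.png',p[:,:,::-1]); p2,d2=capture('side'); cv2.imwrite('pics/s2.png',cv2.resize(p2[190:310,190:350,::-1],None,fx=5,fy=5,interpolation=2))
print(sense()['eef_pos'],rel(497.2,-88,-4,-7.1))"
```

```text
time_s: 3.07
eef_pos: [497.2, -87.5, 4.1]
ee_rot: [0.706, 0.044, 0.706, -0.044]
force: [0.3, -0.3, 0.2]
grip_width: 1.004
[498.07002922 -88.06440121   5.72448996] (array([ 0.032, -0.   , -0.003]), array([0.   , 0.006, 0.002]))
```

View pics/w2.png

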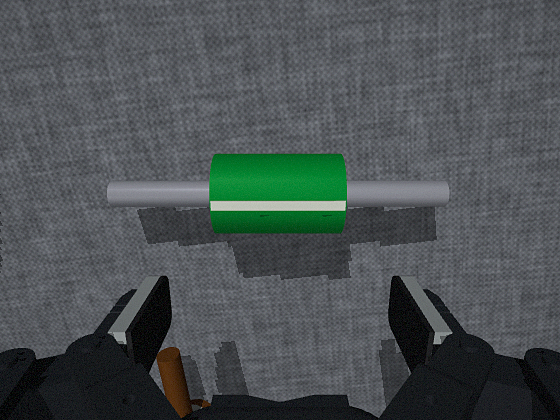

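View pics/s2.png

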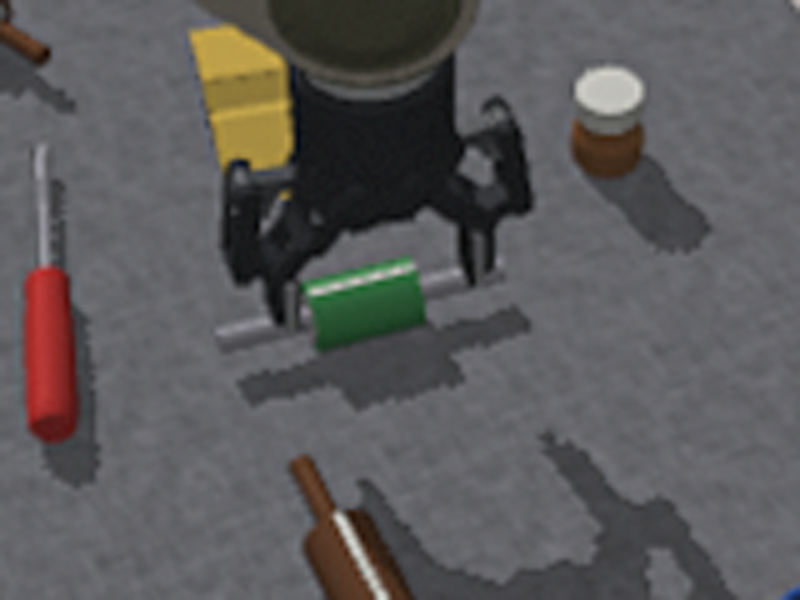

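The wrist view shows the pad tips (170,280) and (390,280) straddling the sleeve (210–346), with the shafts at 107–449, well centred. Now I'll lower a little and start the gentle push on both shafts, turning slowly to align with the groove.

```bash
python3 -m jog '[{"linear":[0.018,0,-0.002],"rotation":[0,0,0],"grip":85.4},{"linear":[0.032,0.005,-0.003],"rotation":[0,0,0],"grip":85.4},{"linear":[0.032,0.015,-0.003],"rotation":[0,0,0],"grip":85.4},{"linear":[0.032,0.025,-0.003],"rotation":[0,0,0],"grip":85.4},{"linear":[0.032,0.035,-0.003],"rotation":[0,0,0],"grip":85.4},{"linear":[0.032,0.045,-0.003],"rotation":[0,0,0],"grip":85.4},{"linear":[0.032,0.055,-0.003],"rotation":[0.003,0,0],"grip":85.4},{"linear":[0.032,0.067,-0.002],"rotation":[0.009,0,0],"grip":85.4},{"linear":[0.032,0.079,-0.002],"rotation":[0.016,0,0],"grip":85.4},{"linear":[0.032,0.091,-0.001],"rotation":[0.024,0,0],"grip":85.4},{"linear":[0.032,0.103,-0.001],"rotation":[0.031,0,0],"grip":85.4},{"linear":[0.032,0.115,0],"rotation":[0.038,0,0],"grip":85.4},{"linear":[0.032,0.127,0],"rotation":[0.045,0,0],"grip":85.4},{"linear":[0.032,0.139,0],"rotation":[0.053,0,0],"grip":85.4}]'
python3 - <<'E'
from h import *
c=calibration('wrist'); p,d=capture('wrist'); cv2.imwrite('pics/w3.png',p[:,:,::-1]); np.savez('pics/w3c.npz',**c)
print(sense()['force'],rel(497.2,-88,-4,-7.1))
E
```

```text
time_s: 4.33
eef_pos: [503.3, -46.3, -3.9]
ee_rot: [0.706, 0.053, 0.704, -0.054]
force: [0.1, 0.0, -0.0]
grip_width: 1.001
[-0.10626676  0.25158902  0.1127661 ] (array([ 0.   , -0.142,  0.001]), array([-0.053,  0.006,  0.001]))
```

View pics/w3.png

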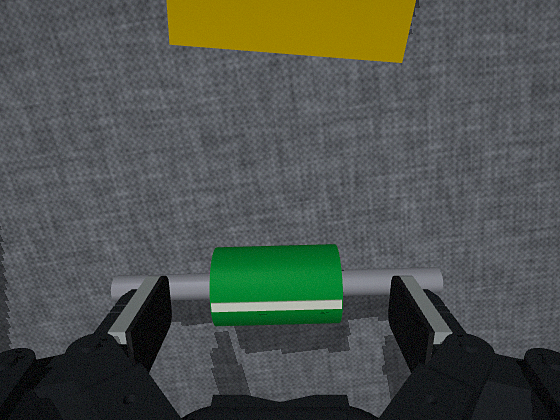

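```bash
cat >> h.py <<'E'
def roller(c,a,b,z=18):
    A=onplane(c,*a,z);B=onplane(c,*b,z);v=B-A;m=(A+B)/2;r=m[:2]-[536.4,115.6]
    g=np.radians(-12.5);w=np.array([np.cos(g),np.sin(g)]);u=np.array([-w[1],w[0]])
    print("mid",m.round(1),"len",np.linalg.norm(v).round(1),"ang",np.degrees(np.arctan2(v[1],v[0])).round(2),"rest frame x,y",(r@u).round(1),(r@w).round(1)); return m
E
python3 - <<'E'
from h import *
c=dict(np.load('pics/w3c.npz')); m=roller(c,(110.5,287),(443,280.5)); s=sense()['eef_pos']; print(s,(m-s))
E
```

```text
mid [500.8 -54.9  18. ] len 154.4 ang -7.5 rest frame x,y -174.1 2.1
[503.28781908 -45.84137763  -3.91498091] [-2.51279028 -9.02152369 21.91498091]
```

The roller has barely moved (mid (500.8,-54.9)), yet the TCP is already past its axis with no force. So the open fingertips may be passing over the shafts. I'll check finger heights with the depth image.

```bash
python3 - <<'E'
from h import *
c=calibration('wrist'); p,d=capture('wrist'); K=c["intrinsics"];T=c["world_from_camera"]
vv,uu=np.mgrid[0:420,0:560]; X=np.stack([(uu-K[0,2])/K[0,0]*d,-(vv-K[1,2])/K[1,1]*d,-d],-1)@T[:3,:3].T+T[:3,3]
s=sense();t=s["eef_pos"]; q=s["ee_rot"];R=Ro.from_quat(np.r_[q[1:],q[0]]).as_matrix(); L=(X-t)@R
for u,v in[(168,280),(165,290),(165,320),(150,290),(140,300),(120,330),(130,340),(150,345),(392,280),(410,290),(440,335),(110,287),(180,285),(277,285),(430,280),(100,380)]:
    print((u,v),"world",X[v,u].round(1),"tool yz",L[v,u].round(1))
cv2.imwrite('pics/w4.png',cv2.resize(p[230:420,80:480,::-1],None,fx=2,fy=2,interpolation=2))
p2,_=capture('side'); cv2.imwrite('pics/s4.png',cv2.resize(p2[190:310,190:350,::-1],None,fx=5,fy=5,interpolation=2))
E
```

```text
(168, 280) world [462.5 -31.4  45.2] tool yz [-49.3   8.5 -42.4]
(165, 290) world [462.  -33.3  49.3] tool yz [-53.3   6.5 -42.6]
(165, 320) world [460.4 -43.9  52.6] tool yz [-56.6  -4.2 -42.6]
(150, 290) world [461.2 -27.2  59.4] tool yz [-63.5  12.4 -44.2]
(140, 300) world [460.1 -26.9  65.9] tool yz [-70.   12.5 -45.3]
(120, 330) world [459.3 -27.6  80.7] tool yz [-84.8  11.7 -46. ]
(130, 340) world [462.4 -29.9  82.9] tool yz [-86.9   9.9 -42.5]
(150, 345) world [460.8 -41.8  69.6] tool yz [-73.6  -2.1 -42.4]
(392, 280) world [546.8 -43.8  46.3] tool yz [-50.1   8.8  42.8]
(410, 290) world [549.5 -41.   59.1] tool yz [-62.9  12.   45.1]
(440, 335) world [550.3 -42.1  82.5] tool yz [-86.2  11.   46.1]
(110, 287) world [ 4.135e+02 -5.310e+01 -1.000e-01] tool yz [ -4.1 -20.2 -87.8]
(180, 285) world [457.5 -46.5  21.2] tool yz [-25.2  -7.2 -45.1]
(277, 285) world [502.2 -46.4  33.5] tool yz [-37.4  -0.4  -0.9]
(430, 280) world [569.9 -60.8  21.9] tool yz [-25.6  -4.6  68.2]
(100, 380) world [467.  -22.6 107. ] tool yz [-111.    17.8  -39. ]
```

View pics/w4.png

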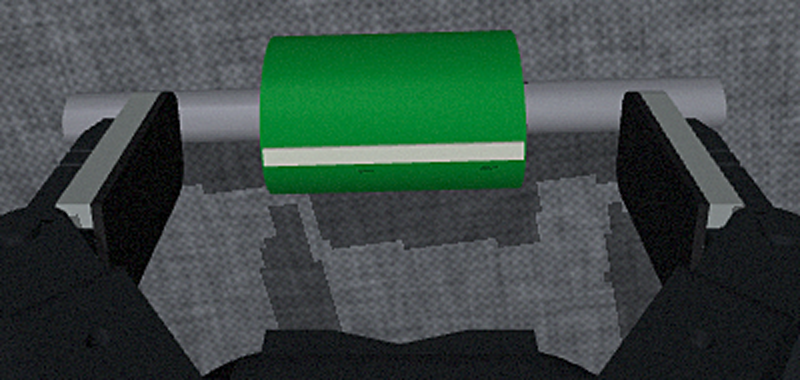

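View pics/s4.png

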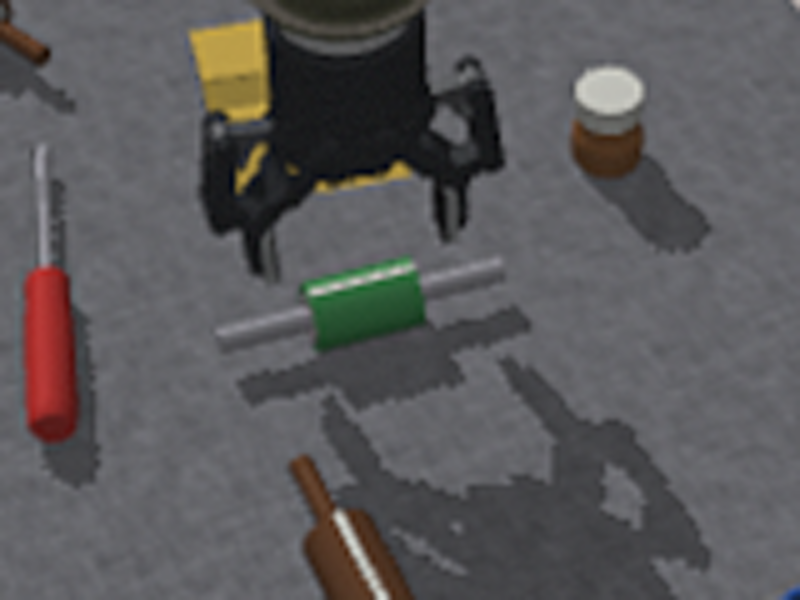

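Depth shows the open tips at z≈45, 49 mm above the reported TCP rather than 13 mm. The camera measures the roller correctly, so I trust the camera on this. I'll back up at this height, then descend step by step with force checks.

```bash
python3 -c "
from h import *
print(rel(496.9,-87.2,-3.9,-7.3),rel(496.9,-87.2,-30,-7.3))"
python3 -m jog '[{"linear":[0,-0.04,0],"rotation":[-0.02,0,0],"grip":85.4},{"linear":[0,-0.09,0],"rotation":[-0.04,0,0],"grip":85.4},{"linear":[0,-0.135,0],"rotation":[-0.05,0,0],"grip":85.4},{"linear":[0,-0.14,0],"rotation":[-0.05,0,0],"grip":85.4},{"linear":[0.04,-0.14,0],"rotation":[-0.05,0,0],"grip":85.4},{"linear":[0.07,-0.14,0],"rotation":[-0.05,0,0],"grip":85.4},{"linear":[0.087,-0.14,0],"rotation":[-0.05,0,0],"grip":85.4},{"linear":[0.087,-0.14,0],"rotation":[-0.05,0,0],"grip":85.4}]'
python3 - <<'E'
from h import *
c=calibration('wrist'); p,d=capture('wrist'); K=c["intrinsics"];T=c["world_from_camera"];np.savez('pics/w5c.npz',**c)
vv,uu=np.mgrid[0:420,0:560]; X=np.stack([(uu-K[0,2])/K[0,0]*d,-(vv-K[1,2])/K[1,1]*d,-d],-1)@T[:3,:3].T+T[:3,3]
for u in (150,158,166): print([X[v,u].round(0).tolist() for v in range(262,300,4)])
cv2.imwrite('pics/w5.png',p[:,:,::-1])
print(sense()['eef_pos'],sense()['force'],rel(496.9,-87.2,-40,-7.3))
E
```

```text
(array([ 0.   , -0.137, -0.001]), array([-0.045,  0.006,  0.002])) (array([ 0.087, -0.137, -0.001]), array([-0.045,  0.006,  0.002]))
time_s: 5.15
eef_pos: [496.4, -87.4, -31.1]
ee_rot: [0.706, 0.044, 0.705, -0.044]
force: [-0.6, -0.1, 0.2]
grip_width: 0.997
[[442.0, -74.0, 0.0], [442.0, -75.0, 0.0], [442.0, -77.0, 0.0], [441.0, -80.0, -1.0], [451.0, -69.0, 24.0], [452.0, -70.0, 26.0], [453.0, -70.0, 29.0], [454.0, -70.0, 32.0], [455.0, -70.0, 34.0], [456.0, -70.0, 38.0]]
[[446.0, -74.0, -0.0], [445.0, -76.0, -0.0], [445.0, -78.0, 0.0], [506.0, -9.0, 147.0], [454.0, -71.0, 22.0], [455.0, -70.0, 26.0], [456.0, -70.0, 29.0], [455.0, -72.0, 29.0], [455.0, -73.0, 29.0], [456.0, -74.0, 31.0]]
[[449.0, -75.0, -0.0], [449.0, -76.0, 0.0], [448.0, -78.0, -0.0], [448.0, -80.0, 0.0], [455.0, -72.0, 20.0], [456.0, -73.0, 21.0], [455.0, -75.0, 20.0], [455.0, -76.0, 21.0], [455.0, -78.0, 22.0], [454.0, -80.0, 21.0]]
[496.74472865 -87.54013133 -30.4577795 ] [-0.00304222 -1.11943388  0.16769349] (array([0.032, 0.001, 0.   ]), array([0.006, 0.004, 0.001]))
```

View pics/w5.png

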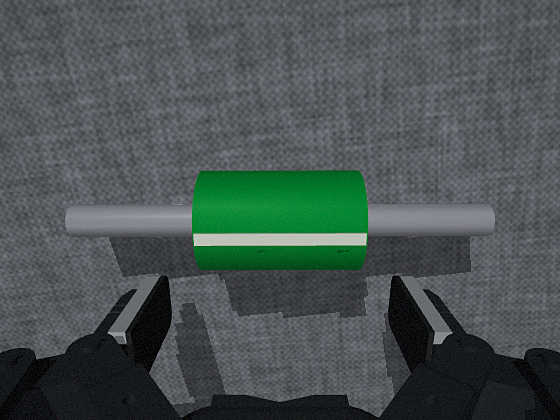

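Tips are now at z≈20 with the TCP at -30.5. Next I lower to tip z≈9 and do the first part of the push.

```bash
python3 -m jog '[{"linear":[0.018,0,0],"rotation":[0,0,0],"grip":85.4},{"linear":[0.033,0.005,0],"rotation":[0,0,0],"grip":85.4},{"linear":[0.033,0.015,0],"rotation":[0,0,0],"grip":85.4},{"linear":[0.033,0.025,0],"rotation":[0,0,0],"grip":85.4},{"linear":[0.033,0.035,0],"rotation":[0,0,0],"grip":85.4},{"linear":[0.033,0.045,0],"rotation":[0,0,0],"grip":85.4},{"linear":[0.033,0.055,0],"rotation":[0.003,0,0],"grip":85.4},{"linear":[0.033,0.067,0.001],"rotation":[0.009,0,0],"grip":85.4},{"linear":[0.033,0.079,0.001],"rotation":[0.016,0,0],"grip":85.4},{"linear":[0.033,0.091,0.001],"rotation":[0.024,0,0],"grip":85.4},{"linear":[0.033,0.103,0.002],"rotation":[0.031,0,0],"grip":85.4},{"linear":[0.033,0.115,0.002],"rotation":[0.038,0,0],"grip":85.4},{"linear":[0.033,0.127,0.003],"rotation":[0.045,0,0],"grip":85.4},{"linear":[0.033,0.139,0.003],"rotation":[0.053,0,0],"grip":85.4}]'
python3 - <<'E'
from h import *
c=calibration('wrist'); p,d=capture('wrist'); cv2.imwrite('pics/w6.png',p[:,:,::-1]); np.savez('pics/w6c.npz',**c)
print(sense()['force'],sense()['eef_pos'])
E
```

```text
time_s: 6.37
eef_pos: [502.9, -45.9, -40.4]
ee_rot: [0.706, 0.053, 0.704, -0.054]
force: [-0.6, -0.5, 0.5]
grip_width: 1.002
[-0.33642802  1.04183756 -0.11327715] [502.9024066  -45.4224955  -40.39466558]
```

View pics/w6.png

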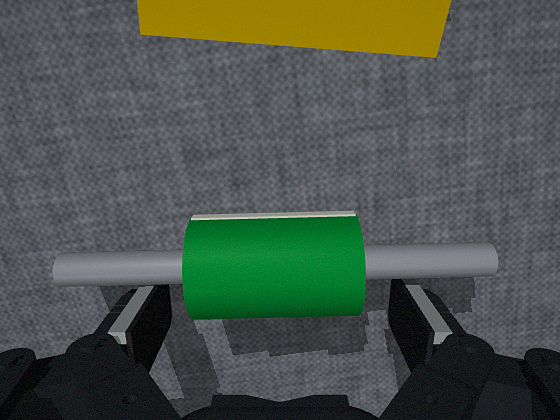

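The stripe has rolled forward to (275,215), so the roller is rolling and not sliding. The pads are against both shafts.

```bash
python3 - <<'E'
from h import *
c=dict(np.load('pics/w6c.npz')); m=roller(c,(53,269),(498,260)); s=sense(); print((m-s['eef_pos']).round(1)); q=s['ee_rot'];R=Ro.from_quat(np.r_[q[1:],q[0]]).as_matrix();print(np.degrees(np.arctan2(R[1,2],R[0,2])))
u=(np.array([.2164,.9763]));w=np.array([.9763,-.2164]);r=s['eef_pos'][:2]-[536.4,115.6];print("tcp rest",r@u,r@w)
E
```

```text
mid [504.4 -26.7  18. ] len 155.7 ang -7.47 rest frame x,y -145.9 -0.5
[ 1.4 18.7 58.4]
-8.665206860099486
tcp rest -164.4551415648446 2.141567586504866
```

```bash
python3 -m jog '[{"linear":[0,0.010,0],"rotation":[0.006,0,0],"grip":85.4},{"linear":[0,0.022,0],"rotation":[0.014,0,0],"grip":85.4},{"linear":[0,0.034,0],"rotation":[0.022,0,0],"grip":85.4},{"linear":[0,0.047,0],"rotation":[0.03,0,0],"grip":85.4},{"linear":[0,0.059,0],"rotation":[0.038,0,0],"grip":85.4},{"linear":[0,0.071,0.001],"rotation":[0.046,0,0],"grip":85.4},{"linear":[0,0.083,0.001],"rotation":[0.054,0,0],"grip":85.4},{"linear":[0,0.095,0.001],"rotation":[0.062,0,0],"grip":85.4},{"linear":[0,0.107,0.002],"rotation":[0.07,0,0],"grip":85.4},{"linear":[0,0.12,0.002],"rotation":[0.078,0,0],"grip":85.4},{"linear":[0,0.132,0.003],"rotation":[0.086,0,0],"grip":85.4},{"linear":[0,0.144,0.003],"rotation":[0.094,0,0],"grip":85.4},{"linear":[0,0.156,0.003],"rotation":[0.102,0,0],"grip":85.4},{"linear":[0,0.168,0.004],"rotation":[0.11,0,0],"grip":85.4},{"linear":[0,0.18,0.005],"rotation":[0.118,0,0],"grip":85.4},{"linear":[0,0.192,0.006],"rotation":[0.126,0,0],"grip":85.4},{"linear":[0,0.202,0.006],"rotation":[0.134,0,0],"grip":85.4},{"linear":[0,0.21,0.007],"rotation":[0.134,0,0],"grip":85.4}]'
python3 - <<'E'
from h import *
c=calibration('wrist'); p,d=capture('wrist'); cv2.imwrite('pics/w7.png',p[:,:,::-1]); np.savez('pics/w7c.npz',**c)
s=sense(); q=s['ee_rot'];R=Ro.from_quat(np.r_[q[1:],q[0]]).as_matrix();print(s['force'],s['eef_pos'],np.degrees(np.arctan2(R[1,2],R[0,2])))
u=(np.array([.2164,.9763]));w=np.array([.9763,-.2164]);r=s['eef_pos'][:2]-[536.4,115.6];print("tcp rest",r@u,r@w)
E
```

```text
time_s: 7.92
eef_pos: [514.4, 16.9, -40.4]
ee_rot: [0.703, 0.077, 0.702, -0.077]
force: [0.1, -0.3, 0.7]
grip_width: 0.999
[ 0.12557023  0.37666188 -0.40025806] [514.54257811  17.12526058 -40.41179875] -12.483691964310786
tcp rest -100.87083419581049 -0.02946737788107312
```

View pics/w7.png

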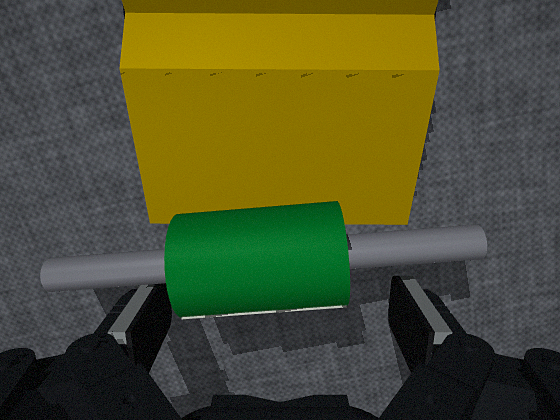

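```bash
python3 - <<'E'
from h import *
c=dict(np.load('pics/w7c.npz')); m=roller(c,(42,275),(487,240))
K=c["intrinsics"]
E
```

```text
mid [513.1  39.6  18. ] len 155.4 ang -7.65 rest frame x,y -79.3 -6.3
```

The roller is at x=-79 in the rest frame and y=-6, having rolled true without turning. Its yaw is -7.65° against the groove's -12.5°, with the left finger touching. The ramp's back-force should help it square up against both fingers. I'll continue up the ramp, raising the hand with the slope and easing it sideways to follow.

```bash
python3 -m jog '[{"linear":[0,0.016,-0.003],"rotation":[0,0,0],"grip":85.4},{"linear":[-0.003,0.030,-0.006],"rotation":[0,0,0],"grip":85.4},{"linear":[-0.006,0.043,-0.008],"rotation":[0,0,0],"grip":85.4},{"linear":[-0.009,0.055,-0.01],"rotation":[0,0,0],"grip":85.4},{"linear":[-0.012,0.067,-0.012],"rotation":[0,0,0],"grip":85.4},{"linear":[-0.015,0.079,-0.014],"rotation":[0,0,0],"grip":85.4},{"linear":[-0.018,0.091,-0.016],"rotation":[0,0,0],"grip":85.4},{"linear":[-0.021,0.103,-0.018],"rotation":[0,0,0],"grip":85.4},{"linear":[-0.024,0.115,-0.02],"rotation":[0,0,0],"grip":85.4},{"linear":[-0.026,0.125,-0.02],"rotation":[0,0,0],"grip":85.4},{"linear":[-0.028,0.135,-0.02],"rotation":[0,0,0],"grip":85.4},{"linear":[-0.028,0.135,-0.02],"rotation":[0,0,0],"grip":85.4}]'
python3 - <<'E'
from h import *
c=calibration('wrist'); p,d=capture('wrist'); cv2.imwrite('pics/w8.png',p[:,:,::-1]); np.savez('pics/w8c.npz',**c)
s=sense(); q=s['ee_rot'];R=Ro.from_quat(np.r_[q[1:],q[0]]).as_matrix();print(s['force'],s['eef_pos'],np.degrees(np.arctan2(R[1,2],R[0,2])))
u=(np.array([.2164,.9763]));w=np.array([.9763,-.2164]);r=s['eef_pos'][:2]-[536.4,115.6];print("tcp rest",r@u,r@w)
E
```

```text
time_s: 8.97
eef_pos: [517.5, 58.6, -32.0]
ee_rot: [0.704, 0.077, 0.702, -0.077]
force: [-0.2, -0.6, 0.1]
grip_width: 1.0
[-0.16466238 -0.47405411  0.47833895] [517.36357631  58.31756646 -32.11043785] -12.462260367802706
tcp rest -60.04432195713871 -6.18934183334383
```

View pics/w8.png

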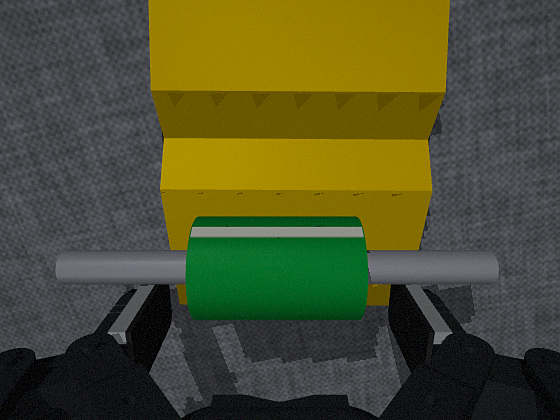

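The roller is now square to the hand: ends at (56,267) and (499,266), level and parallel to the groove. The stripe is back on top-front at (277,232), so the full turn is done on the ramp. Now slowly over the crest.

```bash
python3 -m jog '[{"linear":[-0.002,0.009,0],"rotation":[0,0,0],"grip":85.4},{"linear":[-0.004,0.018,0],"rotation":[0,0,0],"grip":85.4},{"linear":[-0.006,0.028,0],"rotation":[0,0,0],"grip":85.4},{"linear":[-0.008,0.038,0],"rotation":[0,0,0],"grip":85.4},{"linear":[-0.01,0.048,0],"rotation":[0,0,0],"grip":85.4},{"linear":[-0.012,0.057,0],"rotation":[0,0,0],"grip":85.4},{"linear":[-0.014,0.065,0],"rotation":[0,0,0],"grip":85.4},{"linear":[-0.016,0.073,0],"rotation":[0,0,0],"grip":85.4},{"linear":[-0.017,0.08,0],"rotation":[0,0,0],"grip":85.4},{"linear":[-0.017,0.086,0],"rotation":[0,0,0],"grip":85.4},{"linear":[-0.017,0.091,0],"rotation":[0,0,0],"grip":85.4},{"linear":[-0.017,0.094,0],"rotation":[0,0,0],"grip":85.4},{"linear":[-0.017,0.094,0],"rotation":[0,0,0],"grip":85.4}]'
python3 - <<'E'
from h import *
c=calibration('wrist'); p,d=capture('wrist'); cv2.imwrite('pics/w9.png',p[:,:,::-1]); np.savez('pics/w9c.npz',**c)
s=sense(); print(s['force'],s['eef_pos'])
u=(np.array([.2164,.9763]));w=np.array([.9763,-.2164]);r=s['eef_pos'][:2]-[536.4,115.6];print("tcp rest",r@u,r@w)
E
```

```text
time_s: 10.1
eef_pos: [523.4, 86.1, -27.1]
ee_rot: [0.703, 0.077, 0.702, -0.077]
force: [0.6, -0.0, -0.0]
grip_width: 1.005
[-0.57678986  0.6606107  -0.56190041] [523.35205109  85.9490564  -27.1219828 ]
tcp rest -31.77179237806593 -6.322248329884478
```

View pics/w9.png

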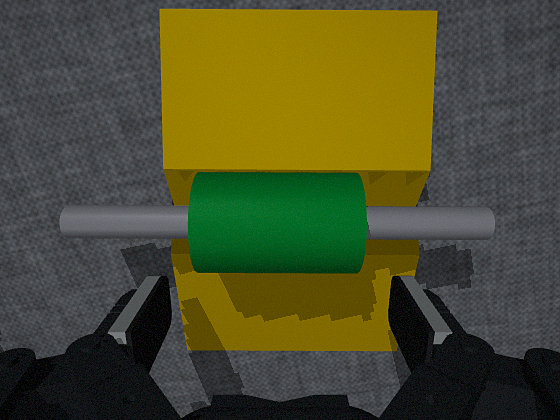

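The roller has dropped into the groove (sleeve centre about (277,222)), clear of the fingers. I'll back off a little and lift straight up, then check.

```bash
python3 -m jog '[{"linear":[0,-0.015,0],"rotation":[0,0,0],"grip":85.4},{"linear":[-0.02,-0.04,0],"rotation":[0,0,0],"grip":85.4},{"linear":[-0.1,-0.06,0],"rotation":[0,0,0],"grip":85.4},{"linear":[-0.2,-0.08,0],"rotation":[0,0,0],"grip":85.4},{"linear":[-0.3,-0.1,0],"rotation":[0,0,0],"grip":85.4},{"linear":[-0.4,-0.12,0],"rotation":[0,0,0],"grip":85.4},{"linear":[-0.5,-0.13,0],"rotation":[0,0,0],"grip":85.4},{"linear":[-0.6,-0.14,0],"rotation":[0,0,0],"grip":85.4},{"linear":[-0.6,-0.14,0],"rotation":[0,0,0],"grip":85.4},{"linear":[-0.6,-0.14,0],"rotation":[0,0,0],"grip":85.4}]'
python3 - <<'E'
from h import *
for i in (0,1):
    c=calibration('wrist'); p,d=capture('wrist'); cv2.imwrite(f'pics/wa{i}.png',p[:,:,::-1]); np.savez(f'pics/wa{i}c.npz',**c)
p,d=capture('top'); cv2.imwrite('pics/ta.png',cv2.resize(p[130:330,140:440,::-1],None,fx=2.5,fy=2.5,interpolation=2))
p,d=capture('side'); cv2.imwrite('pics/sa.png',p[:,:,::-1])
E
```

```text
time_s: 10.98
eef_pos: [514.6, 44.2, 154.5]
ee_rot: [0.705, 0.077, 0.701, -0.077]
force: [-1.0, -0.5, -0.5]
grip_width: 1.0
```

View pics/wa1.png

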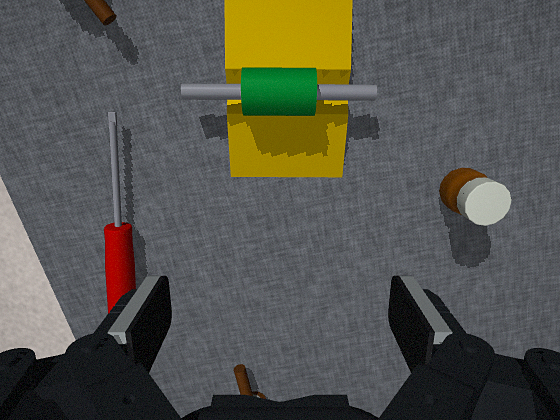

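View pics/sa.png

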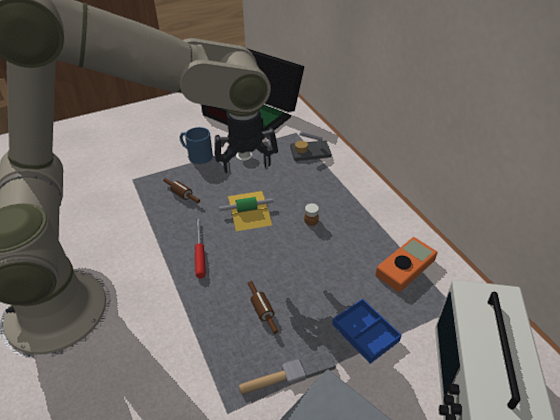

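```bash
python3 - <<'E'
from h import *
for i in(0,1):
    c=dict(np.load(f'pics/wa{i}c.npz')); p=cv2.imread(f'pics/wa{i}.png')[:,:,::-1].copy()
    m=mask(p,"green"); cs,_=cv2.findContours(m,0,2); k=max(cs,key=cv2.contourArea); r=cv2.minAreaRect(k); print(r)
    h=cv2.cvtColor(p,cv2.COLOR_RGB2HSV); g=p.astype(int).max(2)
    roller(c,(180.5,90.5),(377.5,92.5),24)
    y=mask(p,"yellow"); ks=max(cv2.findContours(y,0,2)[0],key=cv2.contourArea)
c=calibration('top'); p,_=capture('top'); m=mask(p,"green"); n,l,s,ce=cv2.connectedComponentsWithStats(m)
for i in range(1,n):
    if 40<s[i,4]<400: 
        P=onplane(c,*ce[i],24+9); print(s[i],P.round(1))
E
```

```text
((276.91778564453125, 91.17271423339844), (76.09346008300781, 47.386329650878906), 0.8303154110908508)
mid [531.3 116.9  24. ] len 154.0 ang -13.08 rest frame x,y 0.2 -5.3
((278.5, 91.5), (47.0, 75.0), 90.0)
mid [530.1 117.3  24. ] len 153.2 ang -13.07 rest frame x,y 0.3 -6.6
[239 240  11  10  95] [522.9 114.1  33. ]
```

View pics/ta.png

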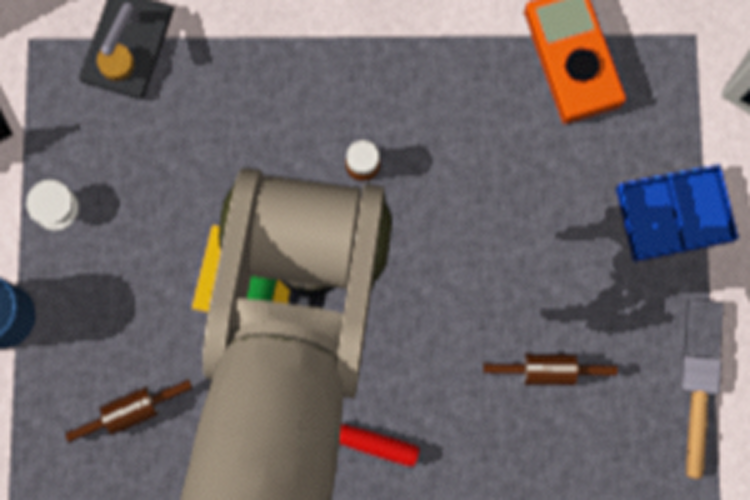

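```bash
python3 - <<'E'
from h import *
from rig import finish_job
c=calibration('wrist'); p,d=capture('wrist'); K=c["intrinsics"];T=c["world_from_camera"]
vv,uu=np.mgrid[0:420,0:560]; X=np.stack([(uu-K[0,2])/K[0,0]*d,-(vv-K[1,2])/K[1,1]*d,-d],-1)@T[:3,:3].T+T[:3,3]
print("sleeve top z L/R",X[70:112,246:270,2].max().round(1),X[70:112,290:312,2].max().round(1))
m=mask(p,"green"); k=max(cv2.findContours(m,0,2)[0],key=cv2.contourArea); print(cv2.minAreaRect(k),sense()['force'],sense()['time_s'])
print(finish_job())
E
```

```text
sleeve top z L/R 329.9 329.9
((279.5, 92.0), (48.0, 75.0), 90.0) [ 0.58576121 -0.33647182 -0.23505845] 11.2833
the job is handed in; nothing more can be done
None
```

I rolled the green roller along the bench and up the ramp by pushing both steel shafts gently with the open fingers, and it dropped into the V-groove by itself. I then backed the hand off, lifted it clear and handed the job in at about 11.3 s. No verdict is given at hand-in.

**Last checks**
- **Position:** the wrist camera put the roller's middle about 0.3 mm from the groove line and 5 to 7 mm off the middle of its length. That assumes it is seated at 24 mm height.
- **Alignment:** the roller's yaw was about -13.1° against about -12.5° for the groove, roughly 0.01 rad apart.
- **Stillness:** two pictures 0.05 s apart put the roller within about 1 mm of the same place. A third, about 0.2 s later, shifted its outline by 1 pixel.
- **Rolling:** the white stripe was back near the top while the roller was still on the ramp, about 40 mm from the groove. I judged the half and full turns from the stripe and the distance rolled, and did not measure the angle.
- **Force:** the readings taken at the end of each push stayed near 1 N.
- **Other objects:** nothing else looked out of place in the final top and side pictures. I did not measure them, and the arm hid part of the screwdriver from above.

**What went wrong or disagreed**
- **First push missed:** the open fingertips were about 49 mm above the reported TCP, not the stated 13 mm, so the fingers passed over the shafts. I found this from the depth image, backed up and lowered the hand.
- **Yaw on the flat:** the roller did not turn with the hand there. It only squared up on the ramp.
- **Rest length:** all three camera views measured the rest about 146 mm long instead of 154 mm.
- **Height check failed:** a depth check of the sleeve's top picked up a bad value (330 mm). The seated height therefore rests on how it looks in the pictures.
- **Top camera:** it saw only part of the sleeve past the arm, so it could not confirm the position.

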